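Try a levelling screw in the gauge nut and keep it

TASK

Two thumb screws for the balance's feet stand in the blue rack; only the brass one is slim enough for the gauge nut. Try it: lower it into the gauge nut until its collar is down on or nearly on the nut, with its flat head lined up along the red index line, and there turn it a quarter turn, either way, to show that it runs freely. Then lift it out and leave it in the black cup; leave the dark screw where it stands in the rack and the cup upright.

Things in the scene. Friction and masses are not known exactly. Their poses are not given: they have to be found in the camera images.
- brass_screw: Brass thumb screw, 80 mm tall, upright in a well of the fixed blue rack (50 mm high), tip 10 mm above the worktop. Origin at the tip, z up the axis: cone point 0-8 mm, 12 mm thick shank to 40, collar 31 mm wide 40-45, then a flat tab head 45-80 mm, 36 mm wide along y, 9 mm thick along x. Grip the tab from above across its 9 mm, fingertips above the collar. About 60 g.
- dark_screw: Dark steel thumb screw, same shape, size and axes, but its shank is 18 mm thick, too thick for the nut. It stands in the rack's other well, 70 mm away along y (the row of wells lies along both tabs); which screw is in which well varies.
- gauge_nut: Fixed steel hexagon, 45 mm across flats, on an 80 x 80 x 6 mm plate. Upright plain bore 17 mm wide, open from the plate (z 6 mm) to a flared brass mouth 27 mm wide inside, rim at z 45 mm. Origin on the bore axis at the plate's underside, z up; the red index line runs along y. Fully in, the screw's tip is at z 5 mm. No real thread: the screw slides straight in and turns freely.
- cup: Loose black round plastic cup, open at the top, 126 mm across and 49 mm high, wall and floor about 4 mm, 110 g. Origin at the centre of its underside, z up.
There are look-alikes about, which are no part of the job. What is shaped like the gauge_nut but pink is not meant.

How it is judged:
On the way, in this order (a step that is already met when the one before it is completed fails the run):
1. the brass screw is in the gauge nut, its collar within 12 mm of the rim, its tab along the red line within 20 degrees (horizontal distance between brass_screw and gauge_nut below 0.008 m and z of brass_screw in the frame of gauge_nut below 0.017 m and angle between brass_screw's own z axis and vertical below 0.25 rad and angle between the y axis of brass_screw and the y axis of gauge_nut, either way round below 0.35 rad), for 0.2 s.
2. it turns in the nut, past 35 degrees from the line (horizontal distance between brass_screw and gauge_nut below 0.008 m and z of brass_screw in the frame of gauge_nut below 0.017 m and angle between brass_screw's own z axis and vertical below 0.25 rad and angle between the y axis of brass_screw and the y axis of gauge_nut, either way round above 0.61 rad), for 0.02 s.
3. it is turned a quarter turn in the nut (at least 70 degrees from the line) (horizontal distance between brass_screw and gauge_nut below 0.008 m and z of brass_screw in the frame of gauge_nut below 0.017 m and angle between brass_screw's own z axis and vertical below 0.25 rad and angle between the y axis of brass_screw and the y axis of gauge_nut, either way round above 1.22 rad), for 0.1 s.
At the end, for the whole second after the job is handed in: The brass screw rests in the black cup (tip inside its wall, lower than 35 mm above its underside), released and still; the cup stands upright on the worktop; the dark screw stands upright in its well, within 15 mm of where it was (horizontal distance between brass_screw and cup below 0.062 m and z of brass_screw in the frame of cup below 0.035 m and contact force between brass_screw and cup above 0.05 N and linear speed of brass_screw below 0.03 m/s and angle between cup's own z axis and vertical below 0.15 rad and height (world z) of cup below 0.02 m and angle between dark_screw's own z axis and vertical below 0.17 rad and distance of dark_screw from where it was at the start of the episode below 0.015 m); the robot touches nothing.
It fails at once if the dark screw is taken out of its well (distance of dark_screw from where it was at the start of the episode above 0.025 m).
It also fails if it takes over 58 s, if anything falls off the work surface, if the arm or the gripper's body presses on something with over 40 N, if the wrist force passes 120 N, or if a joint passes its speed limit or range.

ROBOT

A 7-joint arm with a two-finger parallel gripper is mounted at the origin on a cart in front of the work surface, level with it; the furniture and walls round the work are solid. World frame = base frame: x ahead of the robot, y to its left, z up, the work surface at z = 0. Lengths are in m, angles in rad, forces in N, time in s.
With the tool pointing down it reaches from about 0.4 to 0.9 m from the base axis. Payload 5.5 kg.
Tool frame: the origin (TCP) lies on the centre line of the jaws, within the pads' length; the fingertips stand 19 mm ahead of it and the grasp point (between the pads) is the TCP (tip_reach is the distance from the TCP to the fingertips, in m); x points along the fingers, y is the direction in which the jaws open and shut, and the axes are right-handed (so a half turn about x gives the same grasp; the last joint's range is limited). The gripper opens to 85 mm and grips with 20 to 120 N. Pads are 22 mm wide; open, the fingers measure 114 mm over their backs; the gripper's body (76 mm by 85 mm) begins 54 mm behind the grasp point. The pads swing forward as they close: fully open they stand 13 mm farther back than shut.
Start: joints at [1.458, 0.501, -0.427, 1.55, 0.221, 1.138, -0.21], TCP at [0.239, -0.605, 0.25] pointing down, gripper open.
Joint ranges: [-2.88, 2.88], [-0.31, 2.03], [-1.54, 1.56], [0.2, 2.42], [-1.41, 4.55], [0.19, 2.02], [-2.57, 2.57]. Speed limits (rad/s): [2.57, 2.57, 3.14, 3.14, 3.14, 3.14, 3.14].

INTERFACE

Orientations are given as [roll, pitch, yaw] about the fixed x, y, z axes, in that order (R = Rz(yaw) Ry(pitch) Rx(roll)).
In Python, from rig import read_state, camera, job_done, boxes_of, tip_reach gives the robot as it stands.
- The arm moves only by the tool arm_command, never from a script. Its argument "targets" is a list of rows, each an object of numbers: "fingers": the opening, from -1 (shut) to 1 (fully open); "tx", "ty", "tz": the shift along the tool's x, y, z normalised to -1 to 1, where 1 is 0.5 m; "roll": the turn about the tool's x normalised to -1 to 1, where 1 is 360 degrees. A call has 1 to 12 rows; each row is the pose to reach, as a shift and turn from the pose commanded when the call began, along the tool's axes at that moment, turning the shorter way round; what a row does not reach only later rows make up. A row lasts 1/10 s, in which the tool goes at most 50 mm and 8.59 degrees, less where a joint would pass 70% of its speed; a pose out of reach is approached as far as the arm can. A call with a number of a shift or a turn outside -1 to 1 is refused whole. A call with a gripper value outside its range is refused whole. The fingers move at their own pace and stop on an object; "squeeze" is the grip in N (left out, the last holds). Time passes only in rows, so rows that repeat a pose let the fingers close. It gives the time, the measured TCP pose, the force and the opening at its end, in the units of the state.
- read_state(): the state, without advancing time (a new reading comes with each control period).
- camera(name): name is "scene" or "top" or "wrist"; returns a dict with "pixels" (400x640x3 uint8, red, green, blue), "fx", "fy", "cx", "cy" (pixels), "origin" and "rotation" of the camera in the world. Camera axes: x right, y down, z forward; pixel columns grow to the right and rows downward; lengths in m; the calibration is good to about 2 mm. The wrist camera is an equidistant fisheye: a pixel r from the principal point sees the ray r / f radians off the axis. A picture is of the moment at which its call begins. There is no depth.
- job_done(): hands the job in, once; it reports no verdict.
Trained networks look in the newest picture that a camera, given by its name, has taken for a name from the list of things; names that differ only in an ending like _2 or _b are one class to them, and where a whole thing is asked for, a point or a joint stands for the part that bears it (a point fixed in the world has none). Each returns a list of dicts, best first, with "conf" (0 to 1); they miss things now and then, are a little off and sometimes report something else, mostly with a low value. They report only what shows in the picture. A call takes as long as a camera call. They do not tell look-alikes from the thing itself.
- boxes_of(camera, thing): "at" ([x, y, z] in m, in world coordinates, good to about 4 mm: the middle of the surface that is visible of it).
The state is a dict: "time": time; "q": joint angles; "dq": joint speeds; "joint_efforts": joint torques, N m; "tool_pos": TCP position; "orientation": TCP orientation; "ft_force": force on the tool from outside, world axes, zero at the start; "torque": the same for the moment, N m; "opening": opening from 0.0 (shut) to 1.0 (fully open).
Only numpy, scipy, OpenCV 4.12 (cv2) and the standard library are available. Lean on these libraries where they do the work, as an engineer would, in place of code of your own. Each camera call takes 0.05 s, during which the arm holds its last target.

## Working session

There is one attempt and no reset: what is moved stays moved. The work goes in short steps, Python scripts to look and compute and a tool call to move; the robot and the scene stay as the last step left them, time stands still between calls to the robot, and variables do not carry over. Pictures are saved under pics/ and viewed, and the job is handed in when it is done.

Besides the shell and the picture viewer there is one more tool, called after "Emit:" as a command line: name --argument value ..., lists and objects as JSON in quotes. arm_command: Moves the arm, as the interface text tells. Its arguments: {"type":"object","properties":{"targets":{"type":"array"},"squeeze":{"type":"number"}},"required":["targets"]}

```bash
mkdir -p pics; ls; python3 - <<'E'
from rig import *
import cv2
s=read_state(); print({k:s[k] for k in ('time','tool_pos','orientation','opening','ft_force')}, tip_reach)
for n in ('scene','top'):
    c=camera(n); cv2.imwrite(f'pics/{n}0.png',c['pixels'][:,:,::-1])
    print(n,c['fx'],c['fy'],c['cx'],c['cy'],c['origin'],c['rotation'])
    for t in ('brass_screw','dark_screw','gauge_nut','cup'):
        print(t,[(b['conf'],b['at']) for b in boxes_of(n,t)])
E
```

```text
pics
{'time': 0.0, 'tool_pos': array([ 0.23825373, -0.60405299,  0.24926396]), 'orientation': array([-1.58334976,  1.56885629,  1.93406069]), 'opening': 1.0011915464869034, 'ft_force': array([-0.27577758,  0.09433694, -0.21875447])} 0.019
scene 468.7103277383861 468.7103277383861 322.73732497105084 193.41411455809163 [-0.57311764  0.54617051  0.89013907] [-2.20474426 -0.00268919 -2.11998849]
brass_screw [(0.62, [0.459, 0.3206, 0.0722])]
dark_screw [(0.5, [0.4527, 0.2502, 0.069])]
gauge_nut [(0.64, [0.4901, 0.0992, 0.0085])]
cup []
top 364.3718303299472 364.3718303299472 317.9770209635884 199.13879301265368 [ 0.34312243 -0.02290968  1.1212258 ] [-3.0939583  -0.00722383 -1.54161627]
brass_screw [(0.51, [0.4587, 0.3185, 0.0584])]
dark_screw [(0.66, [0.4551, 0.2495, 0.0673])]
gauge_nut [(0.68, [0.2814, -0.3554, 0.0095]), (0.6, [0.5019, 0.0947, 0.0061]), (0.34, [0.453, 0.2479, 0.0651])]
cup [(0.89, [0.4752, -0.3951, -0.0011])]
```

View pics/scene0.png

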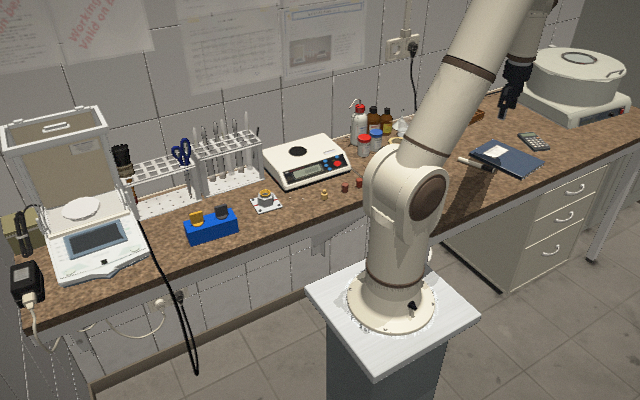

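View pics/top0.png

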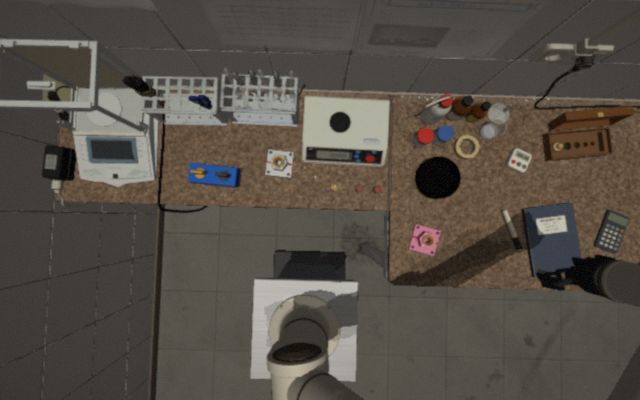

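```bash
cat > h.py <<'E'
import numpy as np, cv2
from scipy.spatial.transform import Rotation as R
from rig import *
def rot(e): 
    e=np.array(e); return e if e.shape==(3,3) else R.from_euler('xyz',e).as_matrix()
def snap(n,name=None):
    c=camera(n)
    if name: cv2.imwrite(f'pics/{name}.png',c['pixels'][:,:,::-1])
    return c
def proj(c,P,fish=False):
    p=rot(c['rotation']).T@(np.array(P)-c['origin'])
    if fish:
        th=np.arctan2(np.hypot(p[0],p[1]),p[2]); a=np.arctan2(p[1],p[0]); return np.array([c['cx']+c['fx']*th*np.cos(a),c['cy']+c['fy']*th*np.sin(a)])
    return np.array([c['cx']+c['fx']*p[0]/p[2],c['cy']+c['fy']*p[1]/p[2]])
def unproj(c,uv,z,fish=False):
    x=(uv[0]-c['cx'])/c['fx'];y=(uv[1]-c['cy'])/c['fy']
    if fish:
        r=np.hypot(x,y); d=np.array([np.sin(r)*x/max(r,1e-9),np.sin(r)*y/max(r,1e-9),np.cos(r)])
    else: d=np.array([x,y,1.])
    d=rot(c['rotation'])@d
    return c['origin']+d*(z-c['origin'][2])/d[2]
def crop(c,x0,y0,x1,y1,k,name):
    cv2.imwrite(f'pics/{name}.png',cv2.resize(c['pixels'][y0:y1,x0:x1,::-1],None,fx=k,fy=k,interpolation=cv2.INTER_CUBIC))
def tool(s=None):
    s=s or read_state(); return np.array(s['tool_pos']),rot(s['orientation'])
E
python3 - <<'E'
from h import *
c=snap('top'); crop(c,180,140,300,200,6,'topc')
for n,uv,z in (('brass',(199,174),.09),('dark',(224,176),.09),('nut',(279,163),.045),('cup',(438,178),.049)): print(n,unproj(c,uv,z))
p,T=tool(); print(T)
w=snap('wrist','w0'); print(w['origin'],w['rotation'],w['fx'],w['cx'],w['cy'])
E
```

```text
brass [0.45386378 0.31044904 0.09      ]
dark [0.45029428 0.2394738  0.09      ]
nut [0.49858248 0.08961802 0.045     ]
cup [ 0.46757739 -0.38261462  0.049     ]
[[ 2.57251350e-05  3.67049865e-01 -9.30201266e-01]
 [ 5.95320779e-05 -9.30201266e-01 -3.67049863e-01]
 [-9.99999998e-01 -4.59344070e-05 -4.57807943e-05]]
[ 0.31070683 -0.57599825  0.37326319] [ 2.83760140e+00 -4.49089917e-04 -1.19460033e+00] 309.70691628693146 320.9630015182084 198.2786079829436
```

View pics/topc.png

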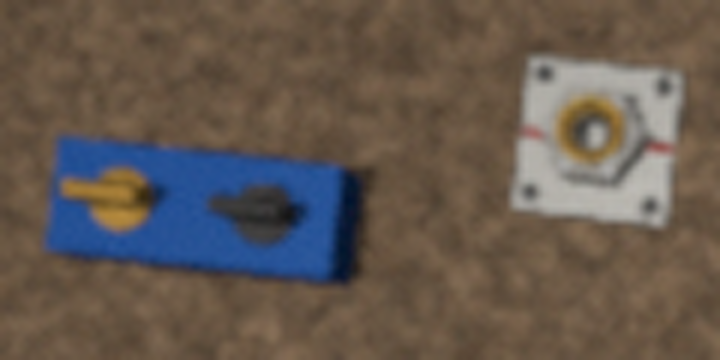

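View pics/w0.png

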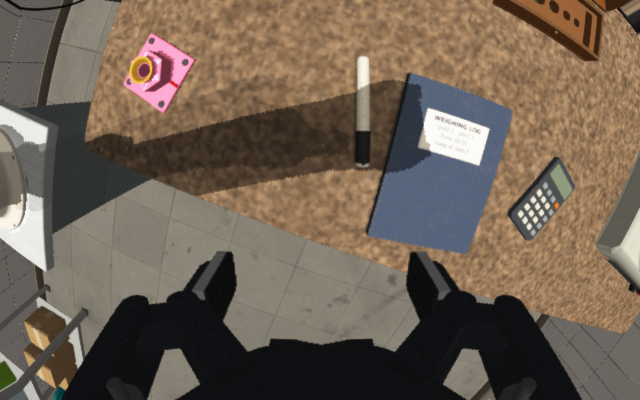

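Emit:
arm_command --targets '[{"fingers": 1,"ty": -0.425,"tz": -0.688,"roll": -0.19},{"fingers": 1,"ty": -0.425,"tz": -0.688,"roll": -0.19},{"fingers": 1,"ty": -0.425,"tz": -0.688,"roll": -0.19},{"fingers": 1,"ty": -0.425,"tz": -0.688,"roll": -0.19},{"fingers": 1,"ty": -0.425,"tz": -0.688,"roll": -0.19},{"fingers": 1,"ty": -0.425,"tz": -0.688,"roll": -0.19},{"fingers": 1,"ty": -0.425,"tz": -0.688,"roll": -0.19},{"fingers": 1,"ty": -0.425,"tz": -0.688,"roll": -0.19},{"fingers": 1,"ty": -0.931,"tz": -0.931,"roll": -0.19},{"fingers": 1,"ty": -0.931,"tz": -0.931,"roll": -0.19},{"fingers": 1,"ty": -0.931,"tz": -0.931,"roll": -0.19},{"fingers": 1,"ty": -0.931,"tz": -0.931,"roll": -0.19}]'

```text
validation failed for argument at $.ta...
```

```bash
python3 - <<'E'
from h import *
p,T=tool(); print(p);print(T.round(3)); print(read_state()['q'])
E
```

```text
[ 0.23859573 -0.60459493  0.25030334]
[[ 0.     0.367 -0.93 ]
 [ 0.    -0.93  -0.367]
 [-1.    -0.    -0.   ]]
[ 1.45817641  0.5008788  -0.42699079  1.5504451   0.22078256  1.13831333
 -0.21025633]
```

Emit:
arm_command --targets '[{"fingers": 1,"tx": 0,"ty": -0.425,"tz": -0.688,"roll": -0.19},{"fingers": 1,"tx": 0,"ty": -0.425,"tz": -0.688,"roll": -0.19},{"fingers": 1,"tx": 0,"ty": -0.425,"tz": -0.688,"roll": -0.19},{"fingers": 1,"tx": 0,"ty": -0.425,"tz": -0.688,"roll": -0.19},{"fingers": 1,"tx": 0,"ty": -0.425,"tz": -0.688,"roll": -0.19},{"fingers": 1,"tx": 0,"ty": -0.425,"tz": -0.688,"roll": -0.19},{"fingers": 1,"tx": 0,"ty": -0.425,"tz": -0.688,"roll": -0.19},{"fingers": 1,"tx": 0,"ty": -0.425,"tz": -0.688,"roll": -0.19},{"fingers": 1,"tx": 0,"ty": -0.931,"tz": -0.931,"roll": -0.19},{"fingers": 1,"tx": 0,"ty": -0.931,"tz": -0.931,"roll": -0.19},{"fingers": 1,"tx": 0,"ty": -0.931,"tz": -0.931,"roll": -0.19},{"fingers": 1,"tx": 0,"ty": -0.931,"tz": -0.931,"roll": -0.19}]'

```text
time: 1.8
tool_pos: [0.494, -0.083, 0.2506]
orientation: [0.868, 1.57, -0.704]
ft_force: [1.0, -0.3, 0.5]
opening: 1.002
```

```bash
python3 - <<'E'
from h import *
p,T=tool(); print(p);print(T.round(3)); print(read_state()['q'], read_state()['time'])
E
```

```text
[ 0.49396042 -0.08299405  0.25059907]
[[ 0.001  1.    -0.001]
 [-0.001 -0.001 -1.   ]
 [-1.     0.001  0.001]]
[ 0.87504973  0.31572928 -0.90064189  1.90774552  0.28491288  1.05087759
 -0.14657635] 1.8
```

Emit:
arm_command --targets '[{"fingers": 1,"tx": 0,"ty": 0,"tz": -0.16,"roll": 0},{"fingers": 1,"tx": 0,"ty": 0,"tz": -0.16,"roll": 0},{"fingers": 1,"tx": 0,"ty": 0,"tz": -0.16,"roll": 0},{"fingers": 1,"tx": 0,"ty": 0,"tz": -0.16,"roll": 0}]'

```text
time: 2.2
tool_pos: [0.4942, -0.0043, 0.2505]
orientation: [0.57, 1.57, -0.999]
ft_force: [0.1, -0.5, 0.1]
opening: 1.003
```

```bash
python3 - <<'E'
from h import *
w=snap('wrist','w1'); p,T=tool(); print(p, read_state()['time'])
print(w['origin'],w['rotation'])
for t in ('brass_screw','dark_screw','gauge_nut'): print(t,[(b['conf'],b['at']) for b in boxes_of('wrist',t)])
for q in ([.5,.09,.045],[.454,.31,.09]): print(proj(w,q,True))
E
```

```text
[ 0.4941698  -0.00561508  0.25035256] 2.25
[0.49516624 0.07269761 0.37344368] [2.83693100e+00 7.57777129e-05 1.34343099e-03]
brass_screw []
dark_screw []
gauge_nut [(0.92, [0.5023, 0.0909, 0.0047])]
[325.6589523   87.63688462]
[ 280.48269333 -110.53722498]
```

View pics/w1.png

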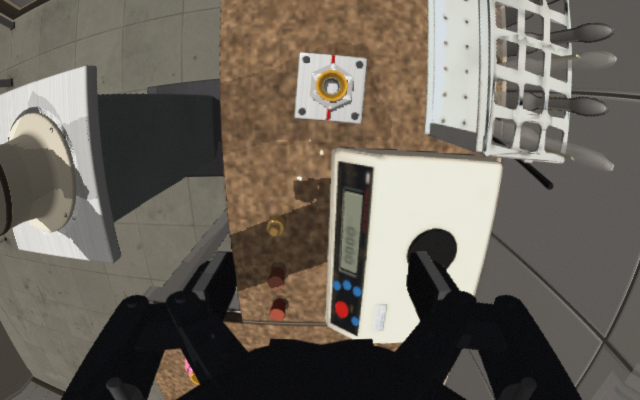

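```bash
python3 - <<'E'
from h import *
im=cv2.imread('pics/w1.png'); cv2.imwrite('pics/w1n.png',cv2.resize(im[40:135,280:385],None,fx=6,fy=6,interpolation=cv2.INTER_CUBIC))
E
```

```text
(no output)
```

View pics/w1n.png

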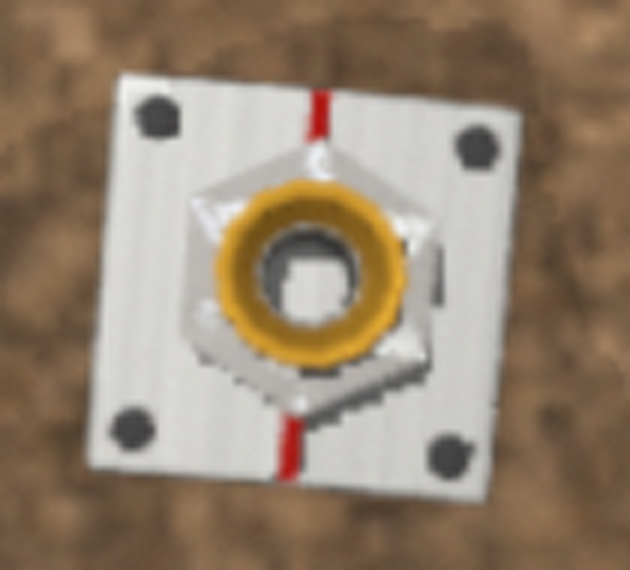

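Emit:
arm_command --targets '[{"fingers": 1,"tx": 0,"ty": -0.09,"tz": -0.36,"roll": 0},{"fingers": 1,"tx": 0,"ty": -0.09,"tz": -0.36,"roll": 0},{"fingers": 1,"tx": 0,"ty": -0.09,"tz": -0.36,"roll": 0},{"fingers": 1,"tx": 0,"ty": -0.09,"tz": -0.36,"roll": 0},{"fingers": 1,"tx": 0,"ty": -0.09,"tz": -0.36,"roll": 0},{"fingers": 1,"tx": 0,"ty": -0.09,"tz": -0.36,"roll": 0}]'

```text
time: 3.0
tool_pos: [0.4495, 0.175, 0.2503]
orientation: [-0.005, 1.57, -1.577]
ft_force: [0.1, -0.6, -0.4]
opening: 0.999
```

```bash
python3 - <<'E'
from h import *
w=snap('wrist','w2'); p,T=tool(); print(p, read_state()['time'])
print(w['origin'].tolist(),w['rotation'].tolist())
for t in ('brass_screw','dark_screw','gauge_nut'): print(t,[(b['conf'],b['at']) for b in boxes_of('wrist',t)])
E
```

```text
[0.44980803 0.17387455 0.25009898] 3.05
[0.45060633314261306, 0.25199133457995193, 0.37319517675008246] [2.837359167459425, 0.0005709881592881327, -0.00011281303713772672]
brass_screw [(0.7, [0.459, 0.3143, 0.0637])]
dark_screw []
gauge_nut [(0.94, [0.4983, 0.1036, 0.0056])]
```

View pics/w2.png

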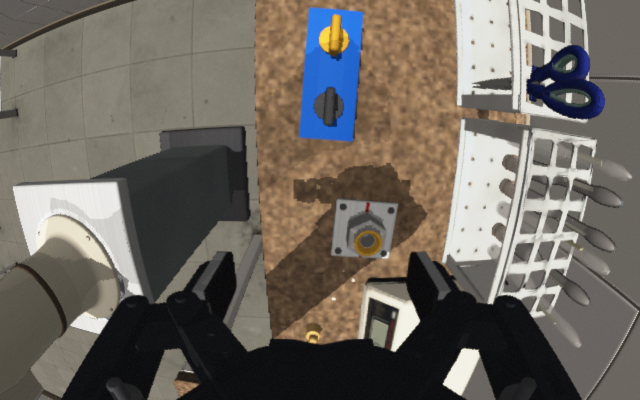

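```bash
python3 - <<'E'
from h import *
w=dict(origin=np.array([0.49516624,0.07269761,0.37344368]),rotation=np.array([2.83693100,7.57777129e-05,1.34343099e-03]),fx=309.70691628693146,fy=309.70691628693146,cx=320.9630015182084,cy=198.2786079829436)
f=lambda x,y:(280+(x+.5)/6-.5,40+(y+.5)/6-.5)
print('rim',unproj(w,f(311,272),.045,True))
a=unproj(w,f(320,92),.006,True);b=unproj(w,f(289,478),.006,True);print(a,b,np.degrees(np.arctan2(*(a-b)[:2])))
cs=[unproj(w,f(*u),.006,True) for u in ((120,74),(521,108),(486,500),(88,465))]
print(np.array(cs),np.mean(cs,0))
for i,j in((3,0),(2,1)): d=cs[j]-cs[i];print(np.degrees(np.arctan2(d[0],d[1])))
for i,j in((0,1),(3,2)): d=cs[j]-cs[i];print(np.degrees(np.arctan2(-d[1],d[0])))
im=cv2.imread('pics/w2.png'); cv2.imwrite('pics/w2n.png',cv2.resize(im[0:150,290:380],None,fx=4,fy=4,interpolation=cv2.INTER_CUBIC))
E
```

```text
rim [0.50597871 0.09293804 0.045     ]
[0.50892019 0.13143119 0.006     ] [0.50313894 0.05452376 0.006     ] 4.298921204018842
[[0.47023614 0.13522421 0.006     ]
 [0.54810735 0.12934641 0.006     ]
 [0.54204341 0.05068459 0.006     ]
 [0.46372515 0.05726859 0.006     ]] [0.50602801 0.09313095 0.006     ]
4.774360004921652
4.408134728411005
4.316554822107008
4.805398756292128
```

View pics/w2n.png

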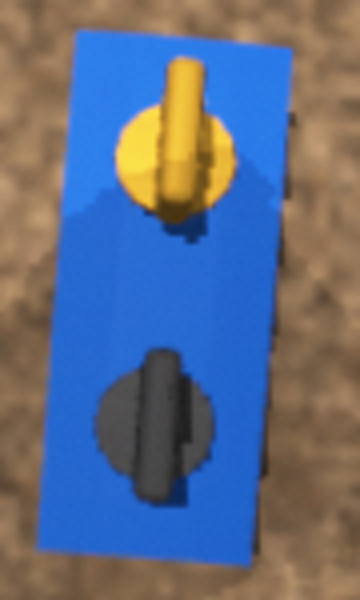

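Emit:
arm_command --targets '[{"fingers": 1,"tx": 0,"ty": 0,"tz": -0.15,"roll": 0},{"fingers": 1,"tx": 0,"ty": 0,"tz": -0.15,"roll": 0},{"fingers": 1,"tx": 0,"ty": 0,"tz": -0.15,"roll": 0}]'

```text
time: 3.5
tool_pos: [0.4493, 0.2531, 0.2507]
orientation: [3.082, 1.568, 1.512]
ft_force: [-0.8, -0.1, -0.7]
opening: 1.0
```

```bash
python3 - <<'E'
from h import *
w=snap('wrist','w3'); p,T=tool(); print(p, read_state()['time'])
print(w['origin'].tolist(),w['rotation'].tolist())
for q in ([.456,.314,.09],[.456,.314,.055]): print(proj(w,q,True))
im=cv2.imread('pics/w3.png'); cv2.imwrite('pics/w3n.png',cv2.resize(im[30:180,270:390],None,fx=5,fy=5,interpolation=cv2.INTER_CUBIC)[:600])
im[:]=0
E
```

```text
[0.44944115 0.25093814 0.25027266] 3.55
[0.4502773886567092, 0.3296601841590285, 0.373933490284238] [2.8408079225266176, 0.0003814999786149187, 0.0017411148391521802]
[327.34703057 122.20949684]
[326.66433606 120.33686463]
```

View pics/w3n.png

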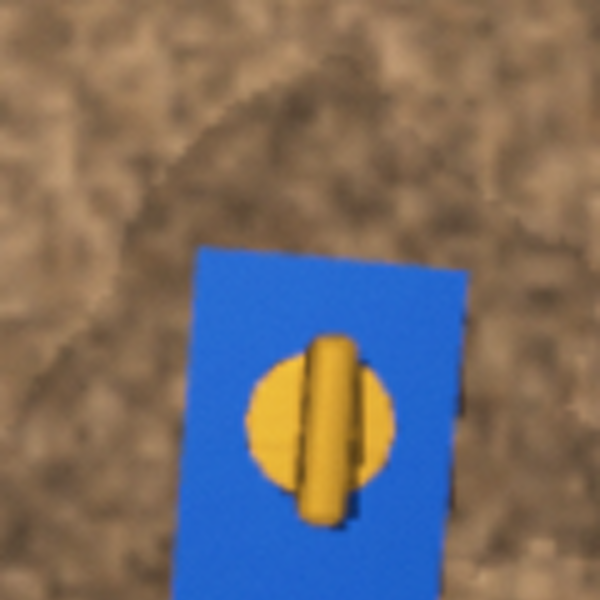

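```bash
python3 - <<'E'
from h import *
w=dict(origin=np.array([0.4502773886567092, 0.3296601841590285, 0.373933490284238]),rotation=np.array([2.8408079225266176, 0.0003814999786149187, 0.0017411148391521802]),fx=309.70691628693146,fy=309.70691628693146,cx=320.9630015182084,cy=198.2786079829436)
f=lambda x,y:(270+(x+.5)/5-.5,30+(y+.5)/5-.5)
print('top c',unproj(w,f(328,430),.09,True),'collar',unproj(w,f(320,423),.055,True))
a=unproj(w,f(332.5,340),.09,True);b=unproj(w,f(323,520),.09,True);print(a,b,np.degrees(np.arctan2(*(a-b)[:2])))
# w2
w=dict(w,origin=np.array([0.45060633314261306, 0.25199133457995193, 0.37319517675008246]),rotation=np.array([2.837359167459425, 0.0005709881592881327, -0.00011281303713772672]))
g=lambda x,y:(290+(x+.5)/4-.5,(y+.5)/4-.5)
print('collar',unproj(w,g(176,160),.055,True),'dark',unproj(w,g(155,425),.055,True),'rack c',)
cs=np.array([unproj(w,g(*u),.05,True) for u in ((77,30),(292,47),(250,566),(38,550))]);print(cs,cs.mean(0))
for i,j in((3,0),(2,1)): d=cs[j]-cs[i];print(np.degrees(np.arctan2(d[0],d[1])))
p,T=tool();print(p,T.round(4))
E
```

```text
top c [0.46309925 0.32012707 0.09      ] collar [0.46303823 0.32038037 0.055     ]
[0.46380522 0.33665444 0.09      ] [0.46231995 0.30353711 0.09      ] 2.5679240754663746
collar [0.46316059 0.31924653 0.055     ] dark [0.4579285  0.25013884 0.055     ] rack c
[[0.43799445 0.35668815 0.05      ]
 [0.49347317 0.35289652 0.05      ]
 [0.48308937 0.21332364 0.05      ]
 [0.42760976 0.21745729 0.05      ]] [0.46054169 0.2850914  0.05      ]
4.265568351274216
4.254796207779366
[0.44944115 0.25093814 0.25027266] [[-4.e-04  1.e+00  1.e-04]
 [ 9.e-04  1.e-04 -1.e+00]
 [-1.e+00 -4.e-04 -9.e-04]]
```

Emit:
arm_command --targets '[{"fingers": 1,"tx": 0,"ty": 0.0274,"tz": -0.1384,"roll": 0.0117},{"fingers": 1,"tx": 0,"ty": 0.0274,"tz": -0.1384,"roll": 0.0117},{"fingers": 1,"tx": 0.16,"ty": 0.0274,"tz": -0.1384,"roll": 0.0117},{"fingers": 1,"tx": 0.16,"ty": 0.0274,"tz": -0.1384,"roll": 0.0117},{"fingers": 1,"tx": 0.16,"ty": 0.0274,"tz": -0.1384,"roll": 0.0117},{"fingers": 1,"tx": 0.16,"ty": 0.0274,"tz": -0.1384,"roll": 0.0117}]'

```text
time: 4.15
tool_pos: [0.4637, 0.318, 0.1705]
orientation: [-0.69, 1.57, -2.337]
ft_force: [-0.9, 0.2, 0.5]
opening: 0.998
```

```bash
python3 - <<'E'
from h import *
w=snap('wrist','w4'); p,T=tool(); print(p,T.round(4), read_state()['time'])
print(proj(w,p,True))
for q in ([.463,.32,.09],[.463,.32,.055]): print(proj(w,q,True))
E
```

```text
[0.46430661 0.31896893 0.17160947] [[ 1.200e-03  9.971e-01 -7.620e-02]
 [ 6.000e-04 -7.620e-02 -9.971e-01]
 [-1.000e+00  1.200e-03 -7.000e-04]] 4.2
[319.7495378 276.9682407]
[318.34890112 213.57611593]
[318.75398321 198.52404122]
```

View pics/w4.png

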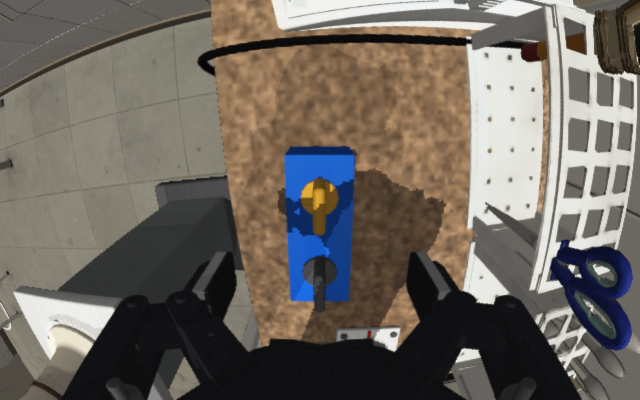

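Emit:
arm_command --targets '[{"fingers": 1,"tx": 0.1,"ty": 0,"tz": 0,"roll": 0},{"fingers": 1,"tx": 0.184,"ty": 0,"tz": 0,"roll": 0},{"fingers": 1,"tx": 0.184,"ty": 0,"tz": 0,"roll": 0},{"fingers": 1,"tx": 0.184,"ty": 0,"tz": 0,"roll": 0}]'

```text
time: 4.6
tool_pos: [0.464, 0.32, 0.0801]
orientation: [2.411, 1.569, 0.765]
ft_force: [1.1, 0.3, -0.2]
opening: 1.005
```

```bash
python3 - <<'E'
from h import *
w=snap('wrist','w5'); s=read_state();p,T=tool(s); print(p,s['ft_force'], s['time'])
print(proj(w,p,True))
for q in ([.463,.32,.09],[.463,.32,.055]): print(proj(w,q,True))
E
```

```text
[0.46470993 0.32075274 0.08113028] [ 0.61865347 -0.10313562  0.64612236] 4.65
[320.03576351 277.04650048]
[316.20821962 289.3489847 ]
[317.07093338 252.7643276 ]
```

View pics/w5.png

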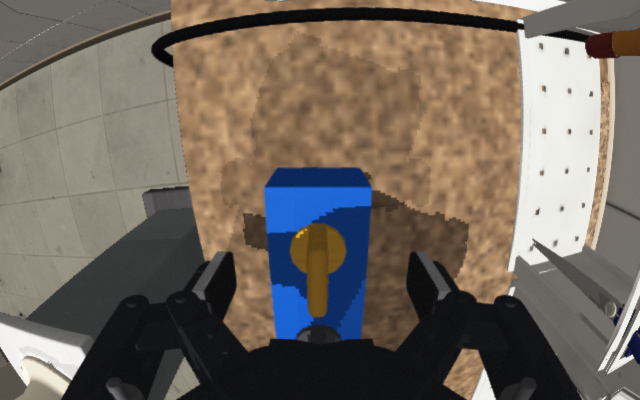

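Emit:
arm_command --targets '[{"fingers": -1,"tx": 0,"ty": 0,"tz": 0,"roll": 0},{"fingers": -1,"tx": 0,"ty": 0,"tz": 0,"roll": 0},{"fingers": -1,"tx": 0,"ty": 0,"tz": 0,"roll": 0},{"fingers": -1,"tx": 0,"ty": 0,"tz": 0,"roll": 0},{"fingers": -1,"tx": 0,"ty": 0,"tz": 0,"roll": 0},{"fingers": -1,"tx": 0,"ty": 0,"tz": 0,"roll": 0},{"fingers": -1,"tx": 0,"ty": 0,"tz": 0,"roll": 0},{"fingers": -1,"tx": 0,"ty": 0,"tz": 0,"roll": 0}]' --squeeze 50

```text
time: 5.45
tool_pos: [0.4633, 0.3195, 0.0786]
orientation: [1.501, 1.57, -0.145]
ft_force: [-0.9, -0.9, 5.8]
opening: 0.098
```

```bash
python3 - <<'E'
from h import *
w=snap('wrist','w6'); s=read_state();p,T=tool(s); print(p,T.round(4),s['ft_force'],s['opening'], s['time'])
E
```

```text
[0.46326244 0.31953221 0.07860127] [[ 3.000e-04  9.972e-01 -7.460e-02]
 [-0.000e+00 -7.460e-02 -9.972e-01]
 [-1.000e+00  3.000e-04  0.000e+00]] [-1.21656989 -0.94076743  5.84669164] 0.09557696508156911 5.5
```

View pics/w6.png

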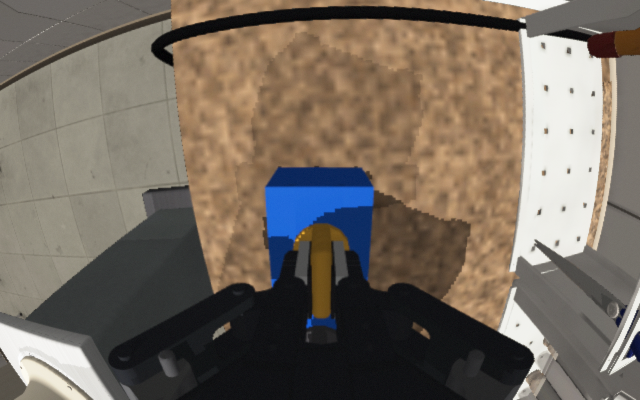

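Emit:
arm_command --targets '[{"fingers": -1,"tx": -0.04,"ty": 0,"tz": 0,"roll": 0},{"fingers": -1,"tx": -0.12,"ty": 0,"tz": 0,"roll": 0},{"fingers": -1,"tx": -0.2,"ty": 0,"tz": 0,"roll": 0},{"fingers": -1,"tx": -0.26,"ty": 0,"tz": 0,"roll": 0},{"fingers": -1,"tx": -0.26,"ty": 0,"tz": 0,"roll": 0},{"fingers": -1,"tx": -0.26,"ty": 0,"tz": 0,"roll": 0}]'

```text
time: 6.1
tool_pos: [0.4634, 0.3192, 0.2084]
orientation: [1.507, 1.57, -0.139]
ft_force: [1.0, -1.7, -1.2]
opening: 0.094
```

```bash
python3 - <<'E'
from h import *
w=snap('wrist','w7'); s=read_state();p,T=tool(s); print(p,T.round(4),s['ft_force'],s['opening'], s['time'])
for d in (.08-.0686,.045-.0686,-.0686): print(proj(w,p+[0,0,d],True))
c=snap('top'); crop(c,180,140,300,200,6,'topd'); c=snap('scene'); crop(c,150,150,310,270,5,'scd')
E
```

```text
[0.46284983 0.31862697 0.20733156] [[-9.000e-04  9.972e-01 -7.500e-02]
 [-1.100e-03 -7.500e-02 -9.972e-01]
 [-1.000e+00 -8.000e-04  1.200e-03]] [-0.09120299 -0.10992603 -1.15870166] 0.09632571321473996 6.15
[317.48093785 291.05208538]
[318.11083559 254.05972255]
[318.65788549 222.76019607]
```

View pics/w7.png

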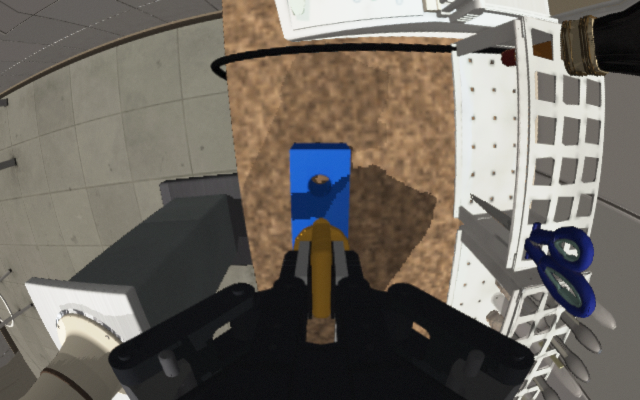

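View pics/scd.png

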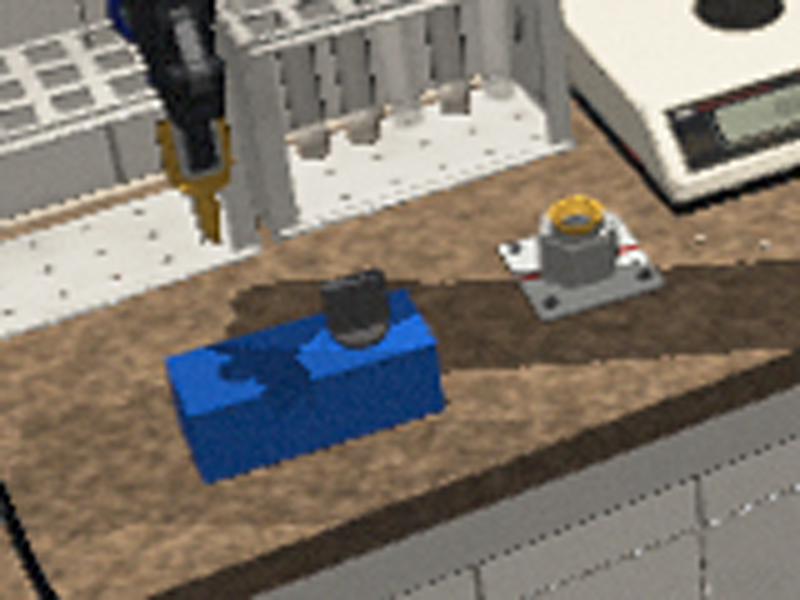

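```bash
python3 - <<'E'
from h import *
w=camera('scene'); s=read_state();p,T=tool(s); p=np.array([.4630,.3190,.2080])
for l in (.08,.045,.008,0): print(l,(proj(w,p+[0,0,l-.0686])-150)*5)
a=p+[0,0,-.0236]; 
for sg in (-1,1):
  print('collar edges',(proj(w,a+np.array([.075,.997,0])*.0155*sg)-150)*5, 'tab', (proj(w,a+np.array([.075,.997,0])*.018*sg+[0,0,.035])-150)*5)
crop(w,165,155,215,205,12,'sce')
w=snap('wrist'); crop(w,270,200,370,350,5,'w7n')
E
```

```text
0.08 [184.7638119  111.87971574]
0.045 [196.07311441 167.6055582 ]
0.008 [207.61977086 224.50094658]
0 [210.0631814  236.54069088]
collar edges [225.43079404 159.91256462] tab [219.47633873 103.10558419]
collar edges [166.43988076 175.37075896] tab [149.66607811 120.75121435]
```

View pics/sce.png

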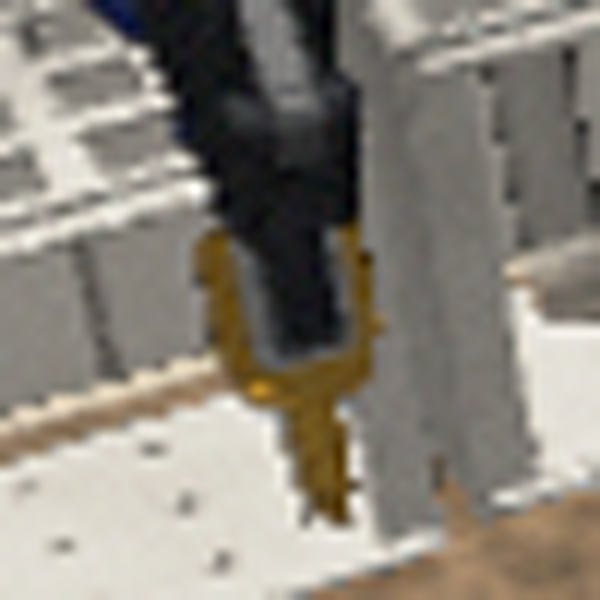

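View pics/w7n.png

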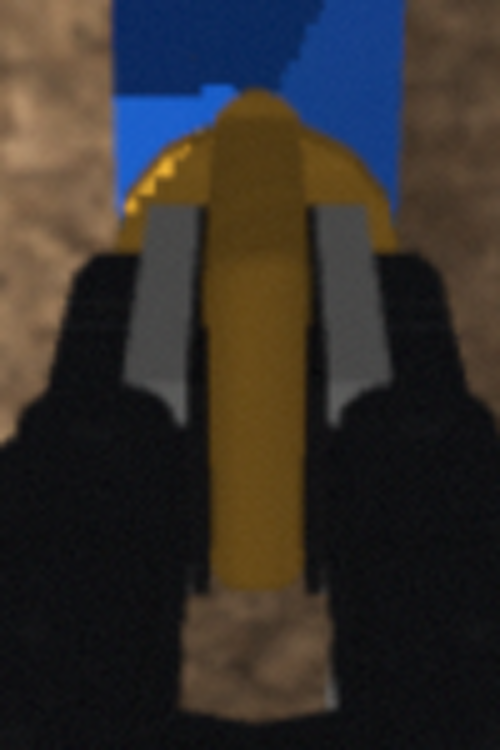

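```bash
python3 - <<'E'
from h import *
w=camera('wrist'); s=read_state();p,T=tool(s); print(p)
t=np.array([.075,.997,0])
for o in (-.002,0,.002,.004):
  print(o,[proj(w,p+t*(sg*.018+o)+[0,0,.0114],True).round(1).tolist() for sg in (1,-1)])
E
```

```text
[0.46254787 0.31904194 0.20707887]
-0.002 [[318.5, 259.0], [318.7, 325.8]]
0 [[318.5, 254.7], [318.7, 322.6]]
0.002 [[318.5, 250.3], [318.7, 319.3]]
0.004 [[318.5, 245.9], [318.7, 316.0]]
```

Emit:
arm_command --targets '[{"fingers": -1,"tx": 0,"ty": 0.12,"tz": 0.446,"roll": 0},{"fingers": -1,"tx": 0,"ty": 0.12,"tz": 0.446,"roll": 0},{"fingers": -1,"tx": 0,"ty": 0.12,"tz": 0.446,"roll": 0},{"fingers": -1,"tx": 0,"ty": 0.12,"tz": 0.446,"roll": 0},{"fingers": -1,"tx": 0,"ty": 0.12,"tz": 0.446,"roll": 0},{"fingers": -1,"tx": 0,"ty": 0.12,"tz": 0.446,"roll": 0},{"fingers": -1,"tx": 0.15,"ty": 0.12,"tz": 0.446,"roll": 0},{"fingers": -1,"tx": 0.15,"ty": 0.12,"tz": 0.446,"roll": 0},{"fingers": -1,"tx": 0.15,"ty": 0.12,"tz": 0.446,"roll": 0},{"fingers": -1,"tx": 0.15,"ty": 0.12,"tz": 0.446,"roll": 0}]'

```text
time: 7.4
tool_pos: [0.5061, 0.0939, 0.1334]
orientation: [-2.322, 1.569, 2.318]
ft_force: [0.2, -0.1, -0.3]
opening: 0.096
```

```bash
python3 - <<'E'
from h import *
w=snap('wrist','w8'); s=read_state();p,T=tool(s); print(p,T.round(4),s['ft_force'],s['opening'],s['q'], s['time'])
c=camera('top'); crop(c,240,130,330,190,8,'tope')
sc=camera('scene'); crop(sc,225,160,305,220,9,'scf')
for q in (p+[0,0,-.0686],[.506,.093,.045]): print((proj(c,q)-[240,130])*8,(proj(sc,q)-[225,160])*9)
E
```

```text
[0.50695331 0.09397239 0.13434235] [[ 0.0012  0.9973 -0.0731]
 [ 0.0011 -0.0731 -0.9973]
 [-1.      0.0011 -0.0012]] [0.30847959 0.47105232 0.77263287] 0.09588571407884526 [ 0.43844723  0.52660617 -0.84052499  1.97394085  0.51349617  0.86483002
 -0.75277538] 7.45
[295.15270275 232.44084147] [344.15739647 236.36308325]
[303.57306754 243.87057407] [352.40239888 286.6587324 ]
```

View pics/w8.png

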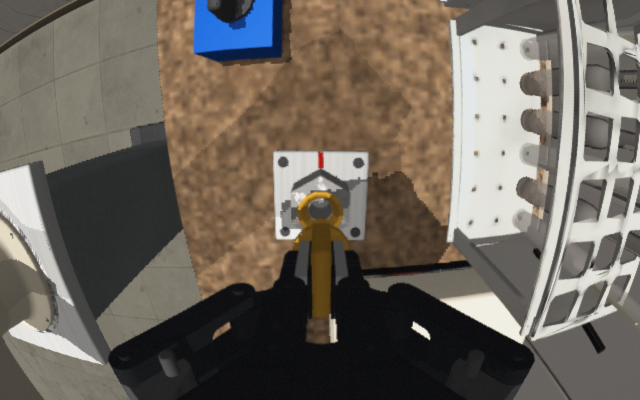

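View pics/scf.png

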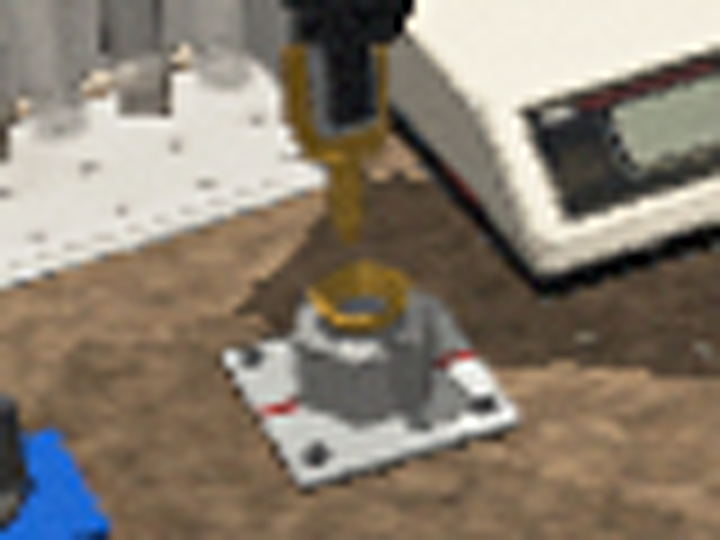

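Emit:
arm_command --targets '[{"fingers": -1,"tx": 0,"ty": -0.001,"tz": 0.004,"roll": 0},{"fingers": -1,"tx": 0.03,"ty": -0.001,"tz": 0.004,"roll": 0},{"fingers": -1,"tx": 0.05,"ty": -0.001,"tz": 0.004,"roll": 0},{"fingers": -1,"tx": 0.06,"ty": -0.001,"tz": 0.004,"roll": 0},{"fingers": -1,"tx": 0.06,"ty": -0.001,"tz": 0.004,"roll": 0}]'

```text
time: 8.05
tool_pos: [0.5047, 0.0905, 0.102]
orientation: [-1.462, 1.568, -3.107]
ft_force: [-0.2, 0.2, -0.6]
opening: 0.095
```

```bash
python3 - <<'E'
from h import *
w=snap('wrist','w9'); s=read_state();p,T=tool(s); print(p,T.round(4),s['ft_force'],s['opening'], s['time'])
sc=camera('scene'); crop(sc,225,160,305,220,9,'scg')
E
```

```text
[0.50516706 0.0907061  0.10261219] [[-1.500e-03  9.972e-01 -7.430e-02]
 [ 1.000e-04 -7.430e-02 -9.972e-01]
 [-1.000e+00 -1.500e-03 -0.000e+00]] [-0.98279485 -0.15322658 -0.26215763] 0.0951822061169922 8.1
```

View pics/scg.png

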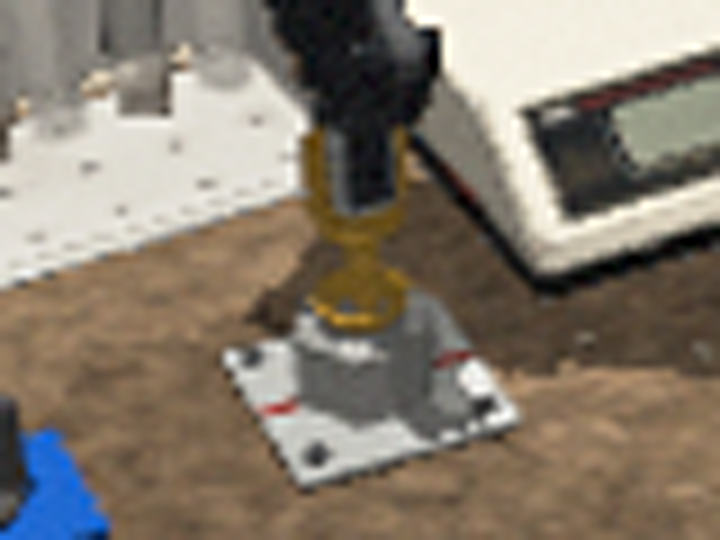

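Emit:
arm_command --targets '[{"fingers": -1,"tx": 0.01,"ty": 0.001,"tz": -0.002,"roll": 0},{"fingers": -1,"tx": 0.02,"ty": 0.001,"tz": -0.002,"roll": 0},{"fingers": -1,"tx": 0.03,"ty": 0.001,"tz": -0.002,"roll": 0},{"fingers": -1,"tx": 0.04,"ty": 0.001,"tz": -0.002,"roll": 0},{"fingers": -1,"tx": 0.048,"ty": 0.001,"tz": -0.002,"roll": 0},{"fingers": -1,"tx": 0.048,"ty": 0.001,"tz": -0.002,"roll": 0}]'

```text
time: 8.75
tool_pos: [0.5058, 0.0915, 0.0786]
orientation: [-1.406, 1.57, -3.051]
ft_force: [0.1, -0.2, -1.7]
opening: 0.101
```

```bash
python3 - <<'E'
from h import *
w=snap('wrist','w10'); s=read_state();p,T=tool(s); print(p,T.round(4),s['ft_force'],s['torque'],s['opening'], s['time'])
sc=camera('scene'); crop(sc,225,160,305,220,9,'sch')
E
```

```text
[0.50601972 0.09156971 0.07896141] [[-7.000e-04  9.972e-01 -7.450e-02]
 [-0.000e+00 -7.450e-02 -9.972e-01]
 [-1.000e+00 -7.000e-04  1.000e-04]] [ 0.25444372  0.47432375 -1.19660942] [0.02094696 0.0363504  0.01759658] 0.09568809354008907 8.8
```

View pics/sch.png

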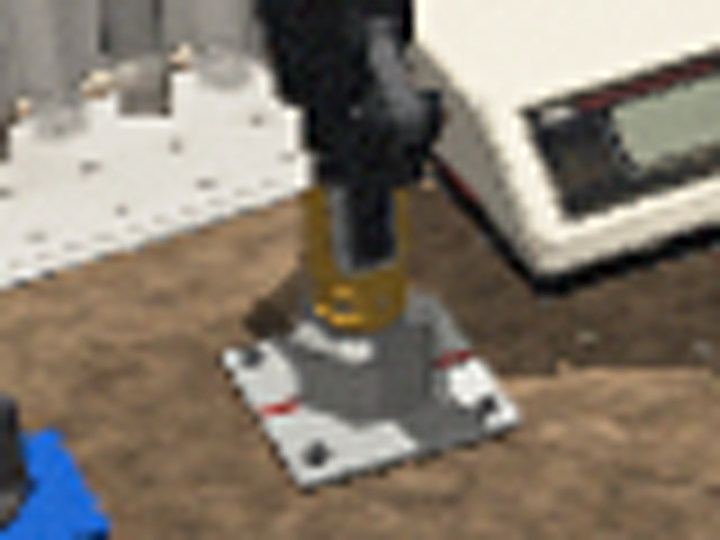

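View pics/w10.png

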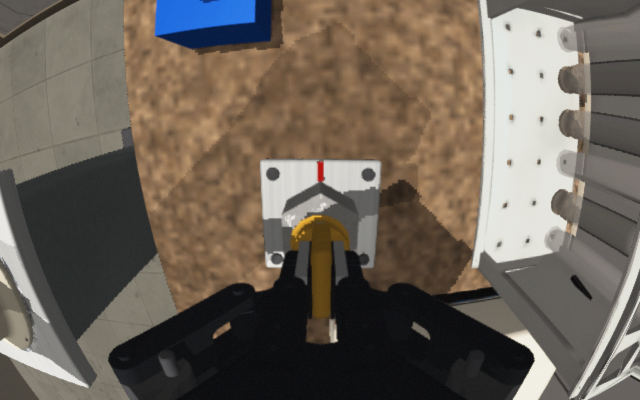

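Emit:
arm_command --targets '[{"fingers": -1,"tx": 0,"ty": 0,"tz": 0,"roll": 0.0},{"fingers": -1,"tx": 0,"ty": 0,"tz": 0,"roll": 0.02}]'

```text
time: 9.05
tool_pos: [0.5064, 0.0915, 0.0794]
orientation: [3.085, 1.57, 1.312]
ft_force: [1.1, -0.1, -0.8]
opening: 0.097
```

```bash
python3 - <<'E'
from h import *
s=read_state();p,T=tool(s); print(p,T.round(4),s['ft_force'],s['torque'],s['q'], s['time'])
E
```

```text
[0.50642286 0.09154214 0.07939938] [[ 1.000e-04  9.796e-01 -2.008e-01]
 [ 4.000e-04 -2.008e-01 -9.796e-01]
 [-1.000e+00  0.000e+00 -4.000e-04]] [ 1.06605608 -0.09716726 -0.78352786] [ 0.0323698  -0.02167863 -0.02310836] [ 0.35964153  0.59655934 -0.73752951  2.00315301  0.57943875  0.7606082
 -0.92969363] 9.05
```

Emit:
arm_command --targets '[{"fingers": -1,"tx": 0,"ty": 0,"tz": 0,"roll": -0.023},{"fingers": -1,"tx": 0,"ty": 0,"tz": 0,"roll": -0.046},{"fingers": -1,"tx": 0,"ty": 0.001,"tz": 0,"roll": -0.069},{"fingers": -1,"tx": 0,"ty": 0.001,"tz": 0,"roll": -0.092},{"fingers": -1,"tx": 0,"ty": 0.001,"tz": -0.001,"roll": -0.115},{"fingers": -1,"tx": 0,"ty": 0.002,"tz": -0.001,"roll": -0.138},{"fingers": -1,"tx": 0,"ty": 0.002,"tz": -0.001,"roll": -0.161}]'

```text
time: 9.75
tool_pos: [0.5076, 0.0917, 0.0796]
orientation: [0.347, 1.57, -0.407]
ft_force: [-0.9, 0.6, -0.5]
opening: 0.1
```

```bash
python3 - <<'E'
from h import *
s=read_state();p,T=tool(s); print(p,T.round(4),s['ft_force'],s['torque'],s['q'], s['time'])
E
```

```text
[0.50762501 0.09166532 0.07957347] [[ 6.000e-04  6.845e-01  7.290e-01]
 [-2.000e-04  7.290e-01 -6.845e-01]
 [-1.000e+00  2.000e-04  6.000e-04]] [-0.94337048  0.64189027 -0.47133822] [-0.04933317 -0.02669016  0.05045476] [ 0.51528529  0.70153302 -0.96085555  1.9960845   0.77285617  0.86052398
 -0.06378464] 9.75
```

Emit:
arm_command --targets '[{"fingers": -1,"tx": 0,"ty": 0,"tz": 0,"roll": -0.023},{"fingers": -1,"tx": 0,"ty": 0,"tz": 0,"roll": -0.046},{"fingers": -1,"tx": 0,"ty": 0,"tz": 0,"roll": -0.069},{"fingers": -1,"tx": 0,"ty": 0,"tz": 0,"roll": -0.092},{"fingers": -1,"tx": 0,"ty": 0,"tz": 0,"roll": -0.108},{"fingers": -1,"tx": 0,"ty": 0,"tz": 0,"roll": -0.108},{"fingers": -1,"tx": 0,"ty": 0,"tz": 0,"roll": -0.108},{"fingers": -1,"tx": 0,"ty": 0,"tz": 0,"roll": -0.108}]'

```text
time: 10.55
tool_pos: [0.5075, 0.0918, 0.0794]
orientation: [-0.549, 1.57, -0.632]
ft_force: [0.4, 0.6, -0.7]
opening: 0.094
```

```bash
python3 - <<'E'
from h import *
w=snap('wrist','w11'); s=read_state();p,T=tool(s); print(p,T.round(4),s['ft_force'],s['torque'],s['q'], s['time'])
sc=camera('scene'); crop(sc,225,160,305,220,9,'sci')
E
```

```text
[0.507485   0.09177522 0.07945044] [[ 4.000e-04  8.250e-02  9.966e-01]
 [-4.000e-04  9.966e-01 -8.250e-02]
 [-1.000e+00 -3.000e-04  4.000e-04]] [-0.33670747 -0.22754865 -1.73548897] [0.05128731 0.03426396 0.01570749] [ 0.59543864  0.78682747 -1.09181251  1.99419586  0.88999209  0.94273649
  0.51960135] 10.6
```

View pics/sci.png

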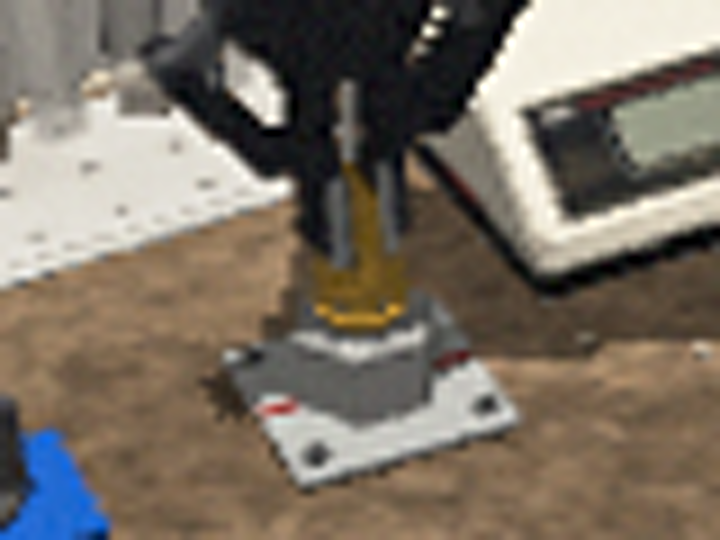

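View pics/w11.png

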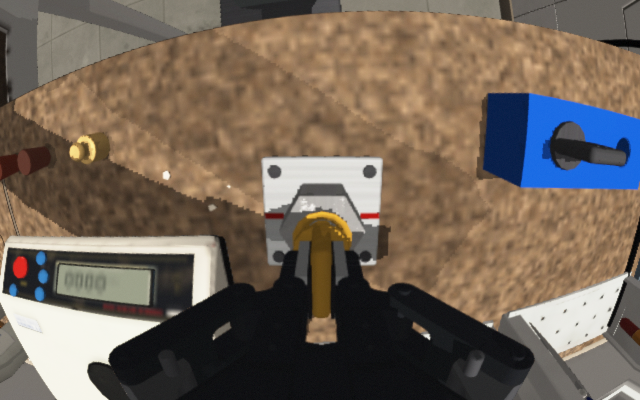

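Emit:
arm_command --targets '[{"fingers": -1,"tx": -0.06,"ty": 0,"tz": 0,"roll": 0},{"fingers": -1,"tx": -0.15,"ty": 0,"tz": 0,"roll": 0},{"fingers": -1,"tx": -0.25,"ty": 0,"tz": 0,"roll": 0},{"fingers": -1,"tx": -0.32,"ty": 0,"tz": 0,"roll": 0},{"fingers": -1,"tx": -0.32,"ty": 0,"tz": 0,"roll": 0}]'

```text
time: 11.15
tool_pos: [0.5099, 0.0935, 0.2441]
orientation: [0.189, 1.563, 0.108]
ft_force: [0.6, -0.2, -1.1]
opening: 0.098
```

Emit:
arm_command --targets '[{"fingers": -1,"tx": 0,"ty": -0.866,"tz": 0.006,"roll": 0},{"fingers": -1,"tx": 0,"ty": -0.866,"tz": 0.006,"roll": 0},{"fingers": -1,"tx": 0,"ty": -0.866,"tz": 0.006,"roll": 0},{"fingers": -1,"tx": 0,"ty": -0.866,"tz": 0.006,"roll": 0},{"fingers": -1,"tx": 0,"ty": -0.866,"tz": 0.006,"roll": 0},{"fingers": -1,"tx": 0,"ty": -0.866,"tz": 0.006,"roll": 0},{"fingers": -1,"tx": 0,"ty": -0.866,"tz": 0.006,"roll": 0},{"fingers": -1,"tx": 0,"ty": -0.866,"tz": 0.006,"roll": 0},{"fingers": -1,"tx": 0,"ty": -0.866,"tz": 0.006,"roll": 0},{"fingers": -1,"tx": 0,"ty": -0.866,"tz": 0.006,"roll": 0},{"fingers": -1,"tx": 0,"ty": -0.866,"tz": 0.006,"roll": 0}]'

```text
time: 12.25
tool_pos: [0.4746, -0.3402, 0.238]
orientation: [2.261, 1.569, 2.177]
ft_force: [-0.0, 0.2, -1.5]
opening: 0.097
```

```bash
python3 - <<'E'
from h import *
w=snap('wrist','w12'); s=read_state();p,T=tool(s); print(p,T.round(4),s['ft_force'],s['opening'],s['q'], s['time'])
print([(b['conf'],b['at']) for b in boxes_of('wrist','cup')])
for q in ([.475,-.38,.049],[.475,-.38,0],[.475,-.38,.004],p+[0,0,-.0686]): print(proj(w,q,True))
ctr=[.475,-.38,.049]
print([proj(w,np.array(ctr)+.061*np.array([np.cos(a),np.sin(a),0]),True).round(0).tolist() for a in np.arange(0,6.28,np.pi/2)])
E
```

```text
[ 0.4751201  -0.33881204  0.23847614] [[-7.000e-04  8.040e-02  9.968e-01]
 [ 1.400e-03  9.968e-01 -8.040e-02]
 [-1.000e+00  1.300e-03 -9.000e-04]] [ 0.79819983  0.90049166 -0.58041677] 0.09901414864956236 [ 1.46122722  0.76599931 -1.33689473  1.71754164  0.77291143  1.30397099
  1.44740553] 12.3
[(0.97, [0.4767, -0.3939, 0.0065])]
[282.26794585 181.56910008]
[287.16348048 171.53661538]
[286.81008927 172.25805764]
[322.09619215 221.33886999]
[[289.0, 235.0], [341.0, 177.0], [276.0, 123.0], [227.0, 187.0]]
```

View pics/w12.png

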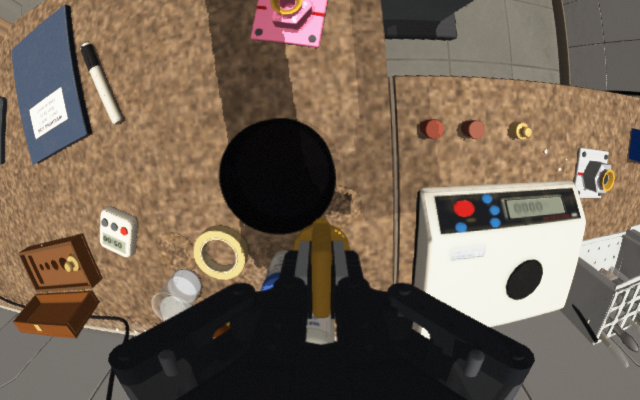

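Emit:
arm_command --targets '[{"fingers": -1,"tx": 0,"ty": -0.095,"tz": -0.006,"roll": 0},{"fingers": -1,"tx": 0,"ty": -0.095,"tz": -0.006,"roll": 0},{"fingers": -1,"tx": 0.08,"ty": -0.095,"tz": -0.006,"roll": 0},{"fingers": -1,"tx": 0.16,"ty": -0.095,"tz": -0.006,"roll": 0},{"fingers": -1,"tx": 0.18,"ty": -0.095,"tz": -0.006,"roll": 0},{"fingers": -1,"tx": 0.18,"ty": -0.095,"tz": -0.006,"roll": 0}]'

```text
time: 12.95
tool_pos: [0.468, -0.3855, 0.1481]
orientation: [2.504, 1.568, 2.425]
ft_force: [-0.4, 0.0, -0.8]
opening: 0.096
```

```bash
python3 - <<'E'
from h import *
w=snap('wrist','w13'); s=read_state();p,T=tool(s); print(p,s['ft_force'],s['opening'],s['q'], s['time'])
c=snap('top'); crop(c,380,80,520,220,4,'topk')
E
```

```text
[ 0.4692142  -0.38603578  0.14996731] [ 1.65568402  0.49771529 -0.44433689] 0.09676440130502546 [ 1.44880112  0.88346626 -1.22585134  1.72961258  0.89285227  1.20384209
  1.4658471 ] 13.0
```

View pics/w13.png

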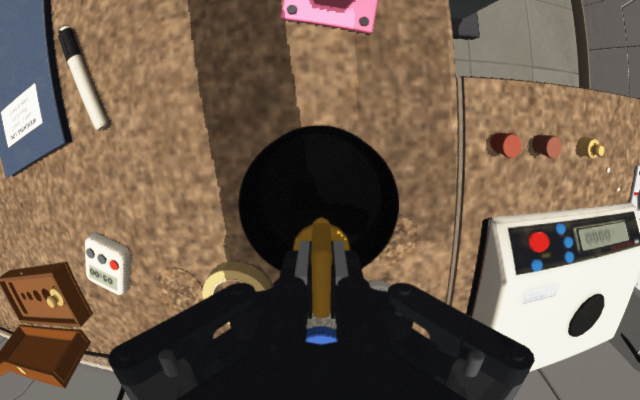

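View pics/topk.png

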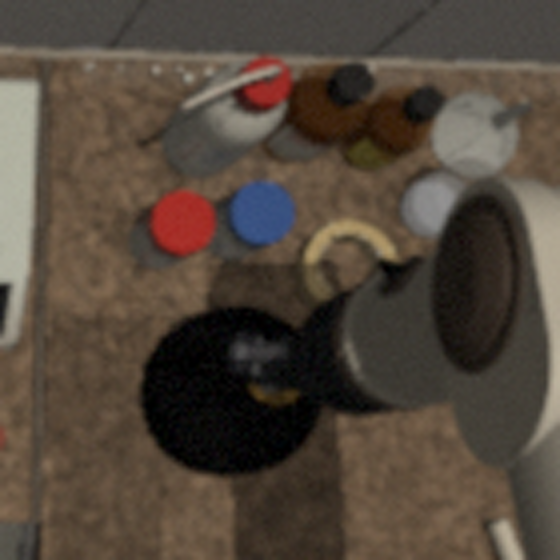

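Emit:
arm_command --targets '[{"fingers": -1,"tx": 0.07,"ty": 0,"tz": 0,"roll": 0},{"fingers": -1,"tx": 0.12,"ty": 0,"tz": 0,"roll": 0},{"fingers": -1,"tx": 0.142,"ty": 0,"tz": 0,"roll": 0},{"fingers": -1,"tx": 0.142,"ty": 0,"tz": 0,"roll": 0},{"fingers": -1,"tx": 0.142,"ty": 0,"tz": 0,"roll": 0}]'

```text
time: 13.55
tool_pos: [0.4698, -0.3874, 0.0802]
orientation: [-0.367, 1.568, -0.448]
ft_force: [0.3, -0.5, -1.1]
opening: 0.097
```

```bash
python3 - <<'E'
from h import *
w=snap('wrist','w14'); s=read_state();p,T=tool(s); print(p,s['ft_force'],s['opening'], s['time'])
E
```

```text
[ 0.46986659 -0.3874633   0.08036044] [-0.08829189  0.22027271 -0.6154712 ] 0.09594335825896069 13.6
```

View pics/w14.png

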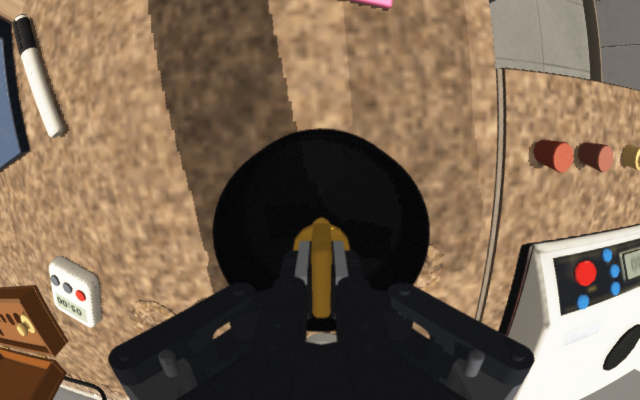

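Emit:
arm_command --targets '[{"fingers": -1,"tx": 0.009,"ty": 0,"tz": 0,"roll": 0},{"fingers": -1,"tx": 0.009,"ty": 0,"tz": 0,"roll": 0},{"fingers": 1,"tx": 0.009,"ty": 0,"tz": 0,"roll": 0},{"fingers": 1,"tx": 0.009,"ty": 0,"tz": 0,"roll": 0},{"fingers": 1,"tx": 0.009,"ty": 0,"tz": 0,"roll": 0},{"fingers": 1,"tx": 0.009,"ty": 0,"tz": 0,"roll": 0},{"fingers": 1,"tx": 0.009,"ty": 0,"tz": 0,"roll": 0},{"fingers": 1,"tx": 0.009,"ty": 0,"tz": 0,"roll": 0},{"fingers": 1,"tx": 0.009,"ty": 0,"tz": 0,"roll": 0}]'

```text
time: 14.5
tool_pos: [0.4685, -0.3871, 0.0738]
orientation: [-0.026, 1.571, -0.107]
ft_force: [-0.1, -0.0, -0.0]
opening: 1.001
```

```bash
python3 - <<'E'
from h import *
w=snap('wrist','w15'); s=read_state();p,T=tool(s); print(p,s['ft_force'],s['opening'], s['time'])
E
```

```text
[ 0.46850799 -0.38705937  0.07379891] [-0.91395317  0.21169903  0.29223955] 0.9978017820769532 14.55
```

View pics/w15.png

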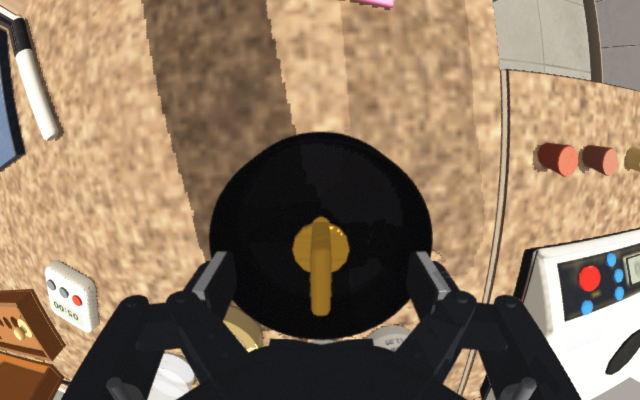

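Emit:
arm_command --targets '[{"fingers": 1,"tx": -0.02,"ty": 0,"tz": 0,"roll": 0},{"fingers": 1,"tx": -0.06,"ty": 0,"tz": 0,"roll": 0},{"fingers": 1,"tx": -0.12,"ty": 0,"tz": 0,"roll": 0},{"fingers": 1,"tx": -0.2,"ty": 0,"tz": 0,"roll": 0},{"fingers": 1,"tx": -0.28,"ty": 0,"tz": 0,"roll": 0},{"fingers": 1,"tx": -0.34,"ty": 0,"tz": 0,"roll": 0},{"fingers": 1,"tx": -0.34,"ty": 0,"tz": 0,"roll": 0},{"fingers": 1,"tx": -0.34,"ty": 0,"tz": 0,"roll": 0},{"fingers": 1,"tx": -0.34,"ty": 0,"tz": 0,"roll": 0},{"fingers": 1,"tx": -0.34,"ty": 0,"tz": 0,"roll": 0}]'

```text
time: 15.55
tool_pos: [0.4679, -0.3868, 0.2429]
orientation: [2.651, 1.569, 2.57]
ft_force: [-0.2, 0.8, -0.3]
opening: 0.999
```

```bash
python3 - <<'E'
from h import *
w=snap('wrist','w16'); s=read_state();p,T=tool(s); print(p,s['ft_force'],s['opening'], s['time'])
print([(b['conf'],b['at']) for b in boxes_of('wrist','brass_screw')])
E
```

```text
[ 0.46794504 -0.38686012  0.24286062] [-0.79503029 -0.41479585  0.46152366] 1.0031999272797723 15.6
[(0.57, [0.4634, -0.3894, 0.0457])]
```

View pics/w16.png

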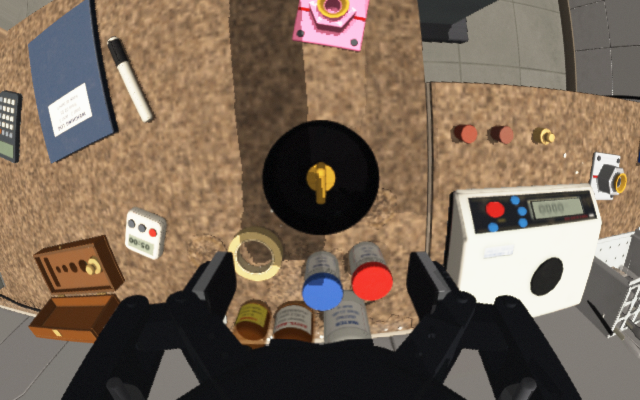

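Emit:
arm_command --targets '[{"fingers": 1,"tx": 0,"ty": 0,"tz": 0,"roll": 0},{"fingers": 1,"tx": 0,"ty": 0,"tz": 0,"roll": 0},{"fingers": 1,"tx": 0,"ty": 0,"tz": 0,"roll": 0},{"fingers": 1,"tx": 0,"ty": 0,"tz": 0,"roll": 0},{"fingers": 1,"tx": 0,"ty": 0,"tz": 0,"roll": 0},{"fingers": 1,"tx": 0,"ty": 0,"tz": 0,"roll": 0},{"fingers": 1,"tx": 0,"ty": 0,"tz": 0,"roll": 0},{"fingers": 1,"tx": 0,"ty": 0,"tz": 0,"roll": 0},{"fingers": 1,"tx": 0,"ty": 0,"tz": 0,"roll": 0},{"fingers": 1,"tx": 0,"ty": 0,"tz": 0,"roll": 0},{"fingers": 1,"tx": 0,"ty": 0,"tz": 0,"roll": 0},{"fingers": 1,"tx": 0,"ty": 0,"tz": 0,"roll": 0}]'

```text
time: 16.85
tool_pos: [0.4685, -0.3871, 0.2438]
orientation: [0.001, 1.571, -0.08]
ft_force: [0.4, 0.7, -0.3]
opening: 1.0
```

```bash
python3 - <<'E'
from h import *
w=snap('wrist','w17'); a=cv2.imread('pics/w16.png');b=cv2.imread('pics/w17.png')
print(np.abs(a.astype(int)-b)[140:220,290:350].mean(), np.abs(a.astype(int)-b)[140:220,290:350].max())
cv2.imwrite('pics/cmp.png',cv2.resize(np.hstack([a[110:245,255:390],b[110:245,255:390]]),None,fx=2.9,fy=2.9,interpolation=cv2.INTER_CUBIC))
c=snap('scene'); crop(c,150,150,310,270,5,'scz')
print([(x['conf'],x['at']) for x in boxes_of('scene','dark_screw')])
E
```

```text
3.9043055555555557 125
[(0.75, [0.4524, 0.2544, 0.0699])]
```

View pics/cmp.png

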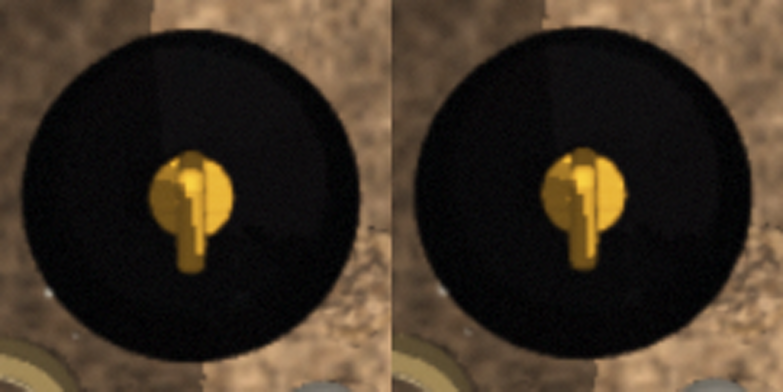

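View pics/scz.png

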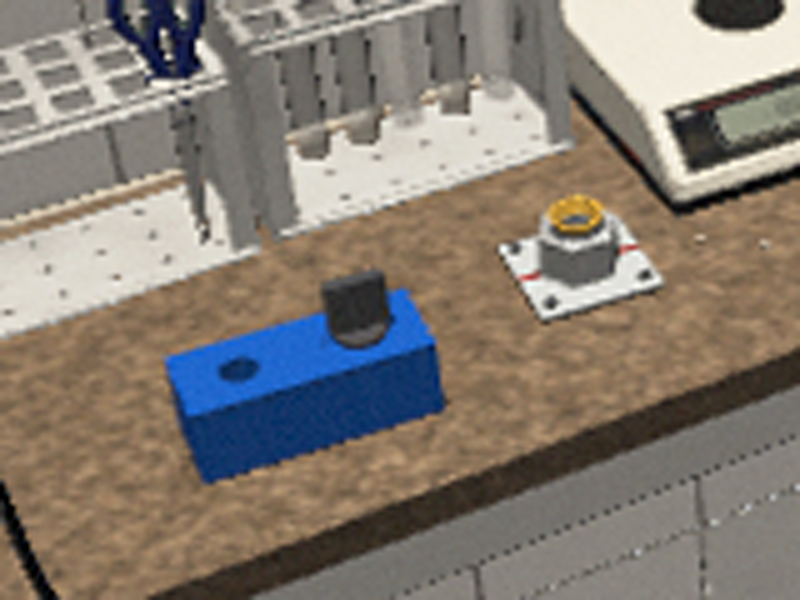

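The brass screw stands still in the cup: the two close-ups, 1.3 s apart, differ only by a shift of the whole view of about a pixel. The cup is upright, the dark screw is in its well and the gripper is clear, so I am handing in.

```bash
python3 -c "
from rig import *
print(job_done(), read_state()['time'])"
```

```text
the job is handed in; nothing more can be done
the job is handed in; nothing more can be done
```

The brass screw was tried in the gauge nut, given a quarter turn there, and left in the black cup. The job was handed in at about 17 s; no verdict is reported.

- **In the nut:** I lowered it with the tab along the red line, to within about 1° by the tool angle. The tip came to about z 10 mm, with the collar just above the rim.
- **The turn:** I first turned it about 7° one way as a test, then about 90° from the line the other way. The force stayed below about 2 N on every reading, so it runs freely.
- **In the cup:** I expected the screw to topple when released, but it stands upright on its tip near the cup's centre. Two wrist pictures 1.3 s apart showed it still, with the cup upright and the gripper open and clear above it.
- **Dark screw:** the last scene picture shows it upright in its well. The network's position for it shifted by about 4 mm since the start, which is within its stated error.

Two checks did not agree exactly. The top camera placed the nut and the brass screw about 8–12 mm from where the wrist camera did, so I relied on the wrist camera. The screw also sat about 1–2 mm off the jaw centre along the tab, which I allowed for when lowering and turning it.

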